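Scrape the vibrator's plate clean, then press the yellow flask into its sprung cradle

TASK

Scrape the four dried cement chips off the vibrator's steel plate with the scraper block and stand the scraper aside on the bench. Then take the yellow flask by its neck, set it upright in the vibrator's sprung ring cradle and push it down, firmly but without ramming it, until the cradle is all the way down; finish while still gripping the flask and holding it down. Do not run the vibrator (press the cradle) while chips lie on the plate, push chips only with the scraper, and leave the other flasks and the pot alone.

Things in the scene. Friction and masses are not known exactly. Their poses are not given: they have to be found in the camera images.
- mixer: Bench vibrator, fixed: blue housing with a flat steel plate on top (180 mm along its x, 260 mm along its y, plate top 95 mm above the bench, no rim). Origin: centre of the underside, on the bench. Its -x side (control panel) faces the robot, give or take its yaw; z up. The ring cradle stands on the left (+y) end of the plate, its axis at x 0, y +70 mm; the chips lie on the right part. Nothing stands on the bench in front of the control panel, where chips may fall.
- plate (a point): Point on the plate's top face, at the middle of the part where the chips lie (x 0, y -65 mm of the vibrator; axes as the vibrator's). The chips' centres lie within 52 mm of it along x and 40 mm along y.
- cradle_seat (a point): Centre of the upper rim of the sprung aluminium ring cradle: ring 80 mm outside, 52 mm hole, 14 mm high, its rim 34 mm above the plate (129 mm above the bench) when up. It moves down with the cradle. The flask's round bulb sits in the hole: its lowest point is then 13 mm below the rim (flask origin 116 mm above the bench with the cradle up, 104 mm with it fully down).
- cradle (a joint): Travel of the sprung cradle in m: 0 up, 0.012 fully down on its stop. Springs push it up with about 5 N at the top, 11 N at the stop; it springs back when let go, and the flask's own weight does not push it down.
- scraper: Scraper block standing on the bench, 66 mm high: steel shoe below, 100 mm (its x) by 34 mm (its y) by 12 mm high, then a wooden step 96 by 30 mm up to 22 mm, and a wooden grip 92 mm by 24 mm from 22 to 66 mm above its underside. Origin: centre of its underside; z up; about 0.2 kg.
- chip1: Off-white dried cement chip, about 28 by 20 mm, 8 mm thick, 12 g, lying on the plate. Origin: centre of its underside; yaw without meaning.
- chip2: Off-white dried cement chip, about 28 by 20 mm, 8 mm thick, 12 g, lying on the plate. Origin: centre of its underside; yaw without meaning.
- chip3: Off-white dried cement chip, about 28 by 20 mm, 8 mm thick, 12 g, lying on the plate. Origin: centre of its underside; yaw without meaning.
- chip4: Off-white dried cement chip, about 28 by 20 mm, 8 mm thick, 12 g, lying on the plate. Origin: centre of its underside; yaw without meaning.
- flask_yellow: Stoppered round flask with yellow bulb, about 0.2 kg (may vary 0.14 to 0.28), standing in a cork ring stuck to the bench (82 mm outside, 22 mm high). Origin: lowest point of the bulb, about 13 mm above the bench; z up along the neck. Bulb 66 mm diameter, its centre 33 mm above the origin; neck 26 mm diameter, free from 70 to 108 mm above the origin; black stopper 31 mm diameter up to 122 mm.
- flask_red: The same flask with red bulb, in its cork ring: leave alone.
- flask_green: The same flask with green bulb, in its cork ring: leave alone.
- pot: Open aluminium pot, 110 mm across, 70 mm high, behind the scraper; origin: centre of its underside. Leave alone.

How it is judged:
On the way, in this order (a step that is already met when the one before it is completed fails the run):
1. all four chips are off the plate, the scraper in the gripper (height (world z) of each of chip1, chip2, chip3, chip4 below 0.06 m and contact force between the fingers and scraper above 2 N), for 0.1 s.
2. the yellow flask, held by the gripper, presses the cradle fully down (value of joint cradle above 0.0095 m and contact force between flask_yellow and mixer above 5 N and contact force between the fingers and flask_yellow above 3 N and distance between the grasp point and flask_yellow below 0.125 m and angle between flask_yellow's own z axis and vertical below 0.2 rad and horizontal distance between flask_yellow and cradle_seat below 0.01 m and height (world z) of scraper below 0.03 m), for 0.5 s.
At the end, for the whole second after the job is handed in: The gripper still grips the yellow flask, upright (0.2 rad) in the cradle (10 mm of centre), at rest, and holds the cradle at least 9.5 of its 12 mm down, the fingers clear of the vibrator. All chips are off the plate; the scraper is on the bench, let go (all of step 2 and height (world z) of each of chip1, chip2, chip3, chip4 below 0.06 m and contact force between the fingers and mixer below 1 N and contact force between the fingers and scraper below 0.5 N and linear speed of flask_yellow below 0.02 m/s); the arm keeps its last pose, push and grip.
It fails at once if the cradle is pressed (over 5 mm) while a chip lies on the plate (value of joint cradle above 0.005 m and height (world z) of any of chip1, chip2, chip3, chip4 above 0.08 m).
It fails at once if the flask is rammed into the vibrator (over 45 N) (contact force between flask_yellow and mixer above 45 N).
It fails at once if a chip is pushed with the fingers instead of the scraper (contact force between the fingers and chip1 above 2 N or contact force between the fingers and chip2 above 2 N or contact force between the fingers and chip3 above 2 N or contact force between the fingers and chip4 above 2 N).
It fails at once if the yellow flask is tipped over (0.5 rad) (angle between flask_yellow's own z axis and vertical above 0.5 rad).
It fails at once if another flask or the pot is moved (30 mm) or tipped (0.4 rad) (distance of any of flask_red, flask_green, pot from where it was at the start of the episode above 0.03 m or angle between any of flask_red, flask_green, pot's own z axis and vertical above 0.4 rad).
It also fails if it takes over 67 s, if anything falls off the work surface, if the arm or the gripper's body presses on something with over 40 N, if the wrist force passes 120 N, or if a joint passes its speed limit or range.

ROBOT

A 6-joint arm with a two-finger parallel gripper is mounted at the origin on the work surface. World frame = base frame: x ahead of the robot, y to its left, z up, the work surface at z = 0. Lengths are in m, angles in rad, forces in N, time in s.
With the tool pointing down it reaches from about 0.25 to 0.775 m from the base axis. Payload 4 kg.
Tool frame: the origin (TCP) lies at the very end of the fingers, on their centre line; the grasp point (between the pads) lies 19 mm behind it (hold_point_z is the distance from the TCP to the grasp point, in m); z points along the fingers, y is the line along which they close (so a half turn about z gives the same grasp; the last joint's range is limited). The gripper opens to 85 mm and grips with 20 to 120 N. Pads are 22 mm wide; open, the fingers measure 114 mm over their backs; the gripper's body (76 mm by 85 mm) begins 54 mm behind the grasp point. The pads swing forward as they close: fully open they stand 13 mm farther back than shut.
Start: joints at [-1.22, 0.087, 1.371, -0, 1.684, -0.103], TCP at [0.241, -0.494, 0.231] pointing down, gripper open.
Joint ranges: [-3.1, 3.1], [-0.76, 2.03], [0.27, 2.55], [-1.08, 4.22], [0.17, 2.65], [-2.57, 2.57]. Speed limits (rad/s): [2.79, 2.79, 3.14, 3.14, 3.14, 3.14].

INTERFACE

Orientations are given as a 3x3 rotation matrix whose columns are the frame's x, y, z axes.
In Python, from cell import observe, capture, camera_model, finish_job, hold_point_z gives the robot as it stands.
- The arm moves only by the shell command python3 -m pendant 'ROWS' [FORCE]. ROWS is text: rows parted by semicolons, each of 7 numbers parted by spaces: the turn, a rotation vector about the world's x, y, z in rad, then the shift along the world's x, y, z in units of 40 mm (1.0 is 40 mm), then the opening in per cent of the stroke, from 0 (shut) to 100 (fully open). A call has 1 to 10 rows; each row shifts and turns the commanded pose from where the row before left it; what a row does not reach is not made up. A row lasts 1/10 s, in which the tool goes at most 50 mm and 8.59 degrees, less where a joint would pass 70% of its speed; a pose out of reach is approached as far as the arm can. A call is refused whole if a number of a shift passes 1 or a number of a turn 0.15, either way. A call with a gripper value outside its range is refused whole. The fingers move at their own pace and stop on an object; FORCE is the grip in N (left out, the last holds). Time passes only in rows, so rows that do not move let the fingers close. It gives the time, the measured TCP pose, the force, the opening and the grip force at its end, in the units of the state.
- observe(): the state, without advancing time (a new reading comes with each control period).
- capture(name): name is "scene" or "top" or "wrist"; returns the picture (480x640x3 uint8, blue, green, red); there is no depth.
- camera_model(name): a dict with "fx", "fy", "cx", "cy" (pixels), "distortion" ([k1, k2, p1, p2, k3] as OpenCV has them; the pictures are not rectified), "R" (3x3) and "t" (3): a world point X has camera coordinates R X + t. Camera axes: x right, y down, z forward; pixel columns grow to the right and rows downward; lengths in m; the calibration is good to about 2 mm. A picture is of the moment at which its call begins: read the wrist's pose just before it. camera_model takes no time and is no camera call; for the wrist camera it gives the pose at the moment of the call.
- finish_job(): hands the job in; it is judged then, once.
The state is a dict: "time": time; "joint_pos": joint angles; "dq": joint speeds; "tau": joint torques, N m; "ee_pos": TCP position; "eef_rot": TCP orientation; "force": force on the tool from outside, world axes, zero at the start; "moment": the same for the moment, N m; "grip_width": opening from 0.0 (shut) to 1.0 (fully open); "finger_force": force on a finger pad.
Only numpy, scipy, OpenCV 4.12 (cv2) and the standard library are available. Lean on these libraries where they do the work, as an engineer would, in place of code of your own. Each camera call takes 0.05 s, during which the arm holds its last target. There are 200 camera calls.

## Working session

There is one attempt and no reset: what is moved stays moved. The work goes in short steps, Python scripts to look and compute and a shell command to move; the robot and the scene stay as the last step left them, time stands still between calls to the robot, and variables do not carry over. Pictures are saved under pics/ and viewed, at most 14 in all, crops included, and the job is handed in when it is done.

```bash
mkdir -p pics; ls; python3 - <<'E'
from cell import *
import cv2, numpy as np
for n in("scene","top"):
    im=capture(n); cv2.imwrite(f"pics/{n}0.png",im)
    m=camera_model(n); print(n,m["fx"],m["distortion"],(-np.array(m["R"]).T@np.array(m["t"])).round(3))
o=observe();print(o);print(hold_point_z)
E
```

```text
pics
scene 499.4503219539203 [-0.03603628  0.          0.          0.          0.        ] [ 1.262 -0.359  0.711]
top 439.8798332832582 [0.03345141 0.         0.         0.         0.        ] [0.425 0.021 0.944]
{'time': 0.1, 'joint_pos': array([-1.22012065e+00,  8.78927698e-02,  1.37212280e+00,  1.24422394e-05,
        1.68355652e+00, -1.03116324e-01]), 'dq': array([-0.00082656, -0.00145797, -0.00295939, -0.00032728, -0.00038121,
       -0.00142487]), 'tau': array([ 1.80162198e-03, -3.53013325e+01, -3.14220285e+01, -5.46299304e-05,
        7.88301142e-03,  9.47650598e-07]), 'ee_pos': array([ 0.24094745, -0.49392589,  0.23023978]), 'eef_rot': array([[ 8.98790706e-01,  4.38377486e-01, -6.68389413e-04],
       [ 4.38377942e-01, -8.98788801e-01,  1.86321558e-03],
       [ 2.16050840e-04, -1.96764802e-03, -9.99998041e-01]]), 'force': array([0.05871224, 0.28668093, 0.15951562]), 'moment': array([-0.00825374,  0.02969479,  0.07442104]), 'finger_force': 0.0, 'grip_width': 1.001431362859454}
0.0187
```

View pics/top0.png

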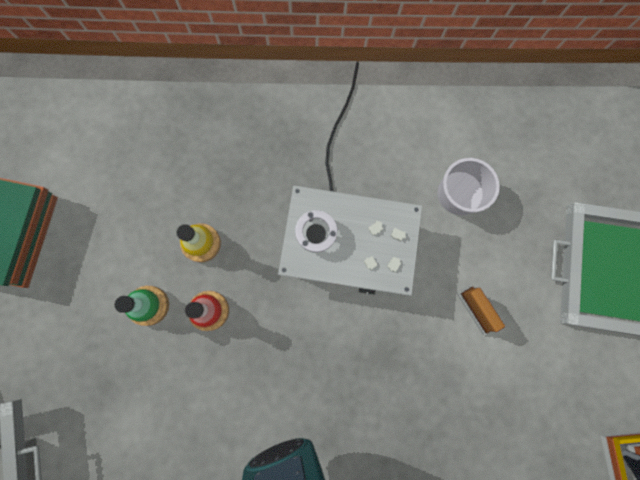

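View pics/scene0.png

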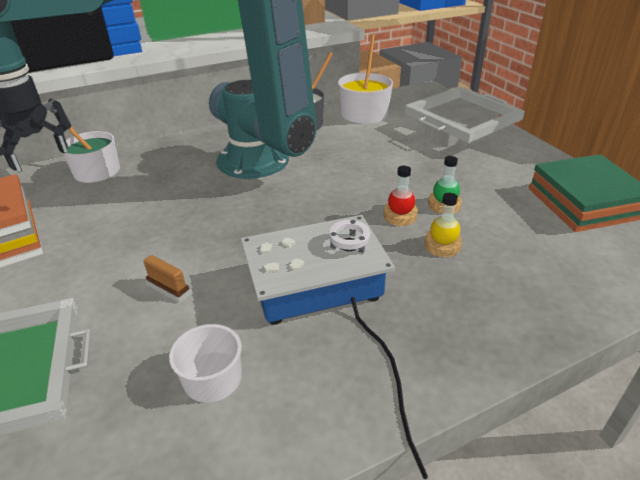

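The top view shows the plate with corners about (295,187), (422,206), (411,295), (279,276), the cradle at (316,232) and the chips at (376,229), (400,235), (371,263), (395,265). The scraper is at (483,310), the yellow flask's stopper at (186,233) and the pot at (470,185). The scene view agrees. Next I'll measure these.

```bash
cat > h.py <<'E'
import cv2, numpy as np
from cell import *
def ray(m,uv):
    K=np.array([[m["fx"],0,m["cx"]],[0,m["fy"],m["cy"]],[0,0,1]])
    p=cv2.undistortPoints(np.float64(uv).reshape(-1,1,2),K,np.float64(m["distortion"])).reshape(-1,2)
    R=np.array(m["R"]);c=-R.T@np.array(m["t"])
    return c,np.c_[p,np.ones(len(p))]@R
def onz(m,uv,z):
    c,d=ray(m,uv); return c+d*((z-c[2])/d[:,2])[:,None]
def blobs(mask,amin=20):
    n,l,s,c=cv2.connectedComponentsWithStats(mask.astype(np.uint8))
    return [(c[i],s[i],l==i) for i in range(1,n) if s[i,4]>=amin]
def proj(m,X):
    K=np.array([[m["fx"],0,m["cx"]],[0,m["fy"],m["cy"]],[0,0,1]])
    return cv2.projectPoints(np.float64(X).reshape(-1,1,3),cv2.Rodrigues(np.array(m["R"]))[0],np.float64(m["t"]),K,np.float64(m["distortion"]))[0].reshape(-1,2)
E
python3 - <<'E'
from h import *
im=cv2.imread("pics/top0.png");m=camera_model("top")
hsv=cv2.cvtColor(im,cv2.COLOR_BGR2HSV)
cor=onz(m,[(295,187),(422,206),(411,295),(279,276)],.095);print("corners",cor[:,:2].round(3),"ctr",cor[:,:2].mean(0).round(4))
d=cor[0]-cor[1];e=cor[3]-cor[2];print("len",np.linalg.norm(d),np.linalg.norm(cor[0]-cor[3]),"yaw from y",np.degrees(np.arctan2(-(d+e)[0],(d+e)[1])))
f=cor[0]-cor[3]; print(np.degrees(np.arctan2(f[1],f[0])))
g=im.astype(int); w=(g.min(2)>205); sub=np.zeros_like(w);sub[215:285,350:420]=w[215:285,350:420]
for c,s,_ in blobs(sub): print("chip",c.round(1),s[4],onz(m,c,.103)[0,:2].round(4))
# scraper
b=(hsv[...,0]<22)&(hsv[...,1]>90); s2=np.zeros_like(b);s2[270:350,440:530]=b[270:350,440:530]
for c,s,k in blobs(s2,40):
    v=hsv[...,2][k];print("scr",c,s,np.percentile(v,[5,25,50,75,95]))
    top=k&(hsv[...,2]>np.percentile(v,95)*.75)
    for z,kk in((.066,top),(.066,k)):
        p=onz(m,np.argwhere(kk)[:,::-1],z)[:,:2].astype(np.float32); print(cv2.minAreaRect(p))
# flask
y=(hsv[...,0]>20)&(hsv[...,0]<34)&(hsv[...,1]>150); s3=np.zeros_like(y);s3[210:270,160:230]=y[210:270,160:230]
for c,s,k in blobs(s3,40): print("yel",c,s)
bk=hsv[...,2]<60; s4=np.zeros_like(bk);s4[215:250,165:205]=bk[215:250,165:205]
for c,s,k in blobs(s4,40): print("stop",c,s,onz(m,c,.128)[0])
a=im[170:310,260:440];bq=im[270:350,440:530]; 
A=cv2.resize(a,None,fx=4,fy=4,interpolation=2)[:560,:720]
B=cv2.resize(bq,None,fx=4,fy=4,interpolation=2)
out=np.zeros((600,800,3),np.uint8); A=cv2.resize(a,(540,420));out[:420,:540]=A; B=cv2.resize(bq,(255,227));out[:227,545:]=B
sc=cv2.imread("pics/scene0.png"); out[230:400,545:800]=cv2.resize(sc[245:305,130:220],(255,170)); out[425:595,:255]=cv2.resize(im[215:275,165:255],(255,170)); 
out[405:595,300:800]=cv2.resize(sc[215:310,230:400+80],(500,190))
cv2.imwrite("pics/c1.png",out)
E
```

```text
corners [[ 0.677  0.049]
 [ 0.64  -0.205]
 [ 0.463 -0.177]
 [ 0.499  0.078]] ctr [ 0.5695 -0.0636]
len 0.2562332575742101 0.18016643490631673 yaw from y -8.13467312964612
-9.205101047887384
scr [482.86716259 309.80340064] [462 287  43  46 941] [ 77. 101. 142. 159. 165.]
((0.438019335269928, -0.3331161439418793), (0.09070711582899094, 0.023850975558161736), 31.56295394897461)
((0.4362192749977112, -0.3249320983886719), (0.09693481028079987, 0.039724163711071014), 30.243558883666992)
yel [200.53395062 243.05246914] [180 225  33  31 324]
stop [185.47560976 232.55487805] [178 226  16  15 164] [0.57654091 0.25100412 0.128     ]
```

View pics/c1.png

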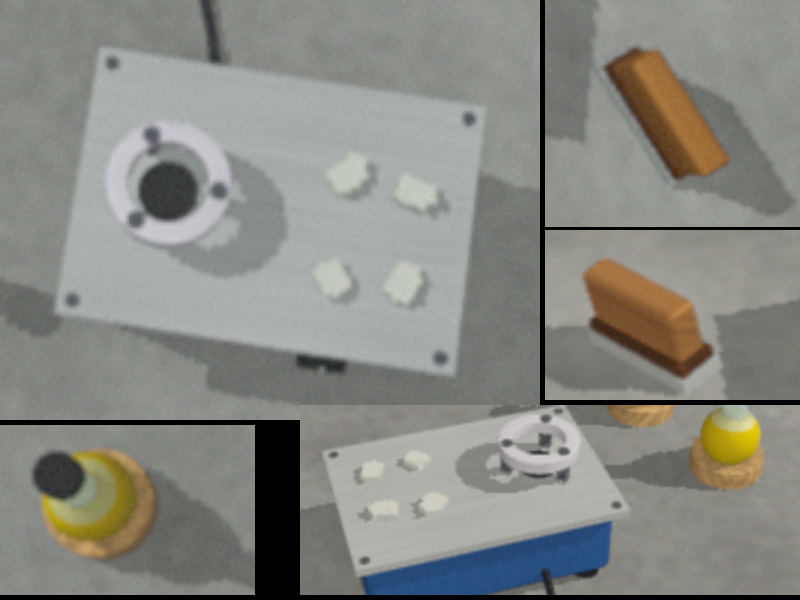

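The crops give these full-image positions: plate corners (293.3,185.7), (421.7,205.7), (412,295), (278.3,274.3), ring centre (316,231), and chips at (376.7,228), (399,234.7), (371,263), (395,264.7). The scraper's grip top face is seen clearly (92x24 mm fit at 31.6°).

```bash
python3 - <<'E'
from h import *
m=camera_model("top");ms=camera_model("scene")
cor=onz(m,[(293.3,185.7),(421.7,205.7),(412,295),(278.3,274.3)],.095)[:,:2]
r=cv2.minAreaRect(cor.astype(np.float32));print(r)
c=cor.mean(0); d=cor[0]-cor[1]+cor[3]-cor[2]; f=cor[0]-cor[3]+cor[1]-cor[2]
y1=np.degrees(np.arctan2(-d[0],d[1]));y2=np.degrees(np.arctan2(f[1],f[0]));print(c,y1,y2)
ring=onz(m,[(316,231)],.129)[0];print("ring",ring)
# holes spacing check
t=np.radians(y1);R=np.array([[np.cos(t),-np.sin(t)],[np.sin(t),np.cos(t)]])
print("ring local",R.T@(ring[:2]-c),"nominal",c+R@[0,.07])
for u in[(376.7,228),(399,234.7),(371,263),(395,264.7)]:
    print("chip local mm",(R.T@(onz(m,[u],.101)[0,:2]-c)*1000).round(1))
print("plate pt",c+R@[0,-.065], "start",c+R@[.105,-.065],"end",c+R@[-.095,-.065])
im=cv2.imread("pics/scene0.png");hs=cv2.cvtColor(im,cv2.COLOR_BGR2HSV)
def tri(a,b):
    c1,d1=ray(m,[a]);c2,d2=ray(ms,[b]);d1,d2=d1[0],d2[0]
    s=np.linalg.lstsq(np.c_[d1,-d2],c2-c1,rcond=None)[0];p,q=c1+s[0]*d1,c2+s[1]*d2
    return (p+q)/2,np.linalg.norm(p-q)
bk=hs[...,2]<60;k=np.zeros_like(bk);k[190:212,435:465]=bk[190:212,435:465]
for cc,s,_ in blobs(k): print("stop",cc,s,tri((185.5,232.5),cc))
ye=(hs[...,0]>20)&(hs[...,0]<34)&(hs[...,1]>150);k=np.zeros_like(ye);k[205:260,420:475]=ye[205:260,420:475]
for cc,s,_ in blobs(k): print("bulb",cc,s,onz(ms,cc,.044))
print(onz(m,[(201,243)],.046))
E
```

```text
((0.5712174773216248, -0.06299403309822083), (0.2605399489402771, 0.17924417555332184), 81.43120574951172)
[ 0.57114591 -0.06273151] -8.617199087447654 -8.409465059286568
ring [0.58093469 0.00734598 0.129     ]
ring local [-0.00082158  0.07075309] nominal [0.58163416 0.00647829]
chip local mm [ 29.1 -45.6]
chip local mm [ 22.6 -90.5]
chip local mm [-41.1 -43.6]
chip local mm [-37.2 -90. ]
plate pt [ 0.56140682 -0.12699776] start [ 0.66522152 -0.14273013] end [ 0.46747923 -0.1127637 ]
stop [449.20547945 198.70547945] [442 193  15  12 146] (array([0.57682997, 0.2512238 , 0.12654282]), np.float64(0.0003289807642812832))
bulb [444.15822785 233.67510549] [430 220  30  25 474] [[0.58816405 0.24240375 0.044     ]]
[[0.57019696 0.24154252 0.046     ]]
```

```bash
python3 -m pendant '0 0 0.02 0.8 0.7 0 100;0 0 0.02 0.8 0.7 -0.5 100;0 0 0.02 0.85 0.7 -0.5 100;0 0 0.02 0.85 0.7 -0.5 100;0 0 0.018 0.85 0.7 -0.5 100;0 0 0 0.8 0.5 -0.5 100;0 0 0 0 0 -0.25 100;0 0 0 0 0 0 100'
python3 - <<'E'
from h import *
m=camera_model("wrist");im=capture("wrist");cv2.imwrite("pics/w1.png",im)
o=observe();print(o["ee_pos"],o["eef_rot"].round(3).tolist())
hsv=cv2.cvtColor(im,cv2.COLOR_BGR2HSV)
b=(hsv[...,0]<22)&(hsv[...,1]>90)
for c,s,k in blobs(b,400):
    v=hsv[...,2][k];kk=k&(hsv[...,2]>np.percentile(v,95)*.75)
    print(s,cv2.minAreaRect(onz(m,np.argwhere(kk)[:,::-1],.066)[:,:2].astype(np.float32)))
E
```

```text
time: 0.9
ee_pos: [0.4383, -0.3328, 0.1186]
eef_rot: [[0.851, 0.526, -0.005], [0.526, -0.851, 0.003], [-0.002, -0.005, -1.0]]
force: [-0.2, -0.7, -0.4]
grip_width: 0.999
finger_force: 0.0
[ 0.43826613 -0.33404387  0.12014693] [[0.851, 0.525, -0.003], [0.525, -0.851, 0.001], [-0.001, -0.002, -1.0]]
[ 293  178   43  153 5913] ((0.43939369916915894, -0.3322393298149109), (0.08975265175104141, 0.020973917096853256), 30.163082122802734)
```

View pics/w1.png

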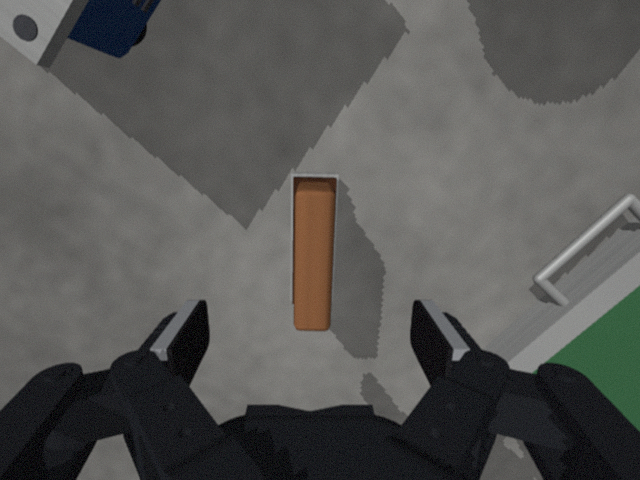

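The wrist view shows the scraper (313,255) standing centred between the open fingers and aligned with them. Descending to grip it.

```bash
python3 -m pendant '0 0 0 0 0 -0.75 100;0 0 0 0 0 -0.75 100;0 0 0 0 0 -0.5 100;0 0 0 0 0 -0.25 100;0 0 0 0 0 0 100;0 0 0 0 0 0 15;0 0 0 0 0 0 15;0 0 0 0 0 0 15;0 0 0 0 0 0 15;0 0 0 0 0 0 15' 60;
python3 -m pendant '0 0 0 0 0 0 15;0 0 0 0 0 0 15;0 0 0 0 0 0 15' 60; python3 -c "
from cell import *;print(observe()['ee_pos'])"
```

```text
time: 1.95
ee_pos: [0.4397, -0.3348, 0.0324]
eef_rot: [[0.852, 0.524, 0.001], [0.524, -0.852, -0.001], [0.0, 0.002, -1.0]]
force: [0.6, 0.1, 0.6]
grip_width: 0.273
finger_force: 59.6
time: 2.25
ee_pos: [0.4396, -0.3348, 0.0324]
eef_rot: [[0.852, 0.524, 0.001], [0.524, -0.852, -0.001], [0.0, 0.002, -1.0]]
force: [-1.1, 0.3, 5.5]
grip_width: 0.27
finger_force: 60.2
[ 0.43964391 -0.33477992  0.03235567]
```

```bash
python3 -m pendant '0 0 0 0 0 0.5 15;0 0 0 0 0 0.9 15;0 0 0 0 0 0.9 15;0 0 0 0 0 0.9 15;0 0 0.14 0 0.5 0.8 15;0 0 0.14 0.5 0.7 0 15;0 0 0.14 0.7 0.7 0 15;0 0 0.14 0.7 0.7 0 15;0 0 0.14 0.8 0.7 0 15;0 0 0.14 0.8 0.7 0 15'
python3 -m pendant '0 0 0.031 0.8 0.7 0 15;0 0 0 0.66 0.14 0 15;0 0 0 0 0 -0.3 15;0 0 0 0 0 0 15;0 0 0 0 0 0 15'
python3 - <<'E'
from h import *
o=observe();print(o["ee_pos"],np.degrees(np.arctan2(o["eef_rot"][1,0],o["eef_rot"][0,0])),o["force"])
im=capture("top");cv2.imwrite("pics/t2.png",im[150:330,240:480].repeat(3,0).repeat(3,1))
E
```

```text
time: 3.25
ee_pos: [0.5794, -0.1728, 0.1896]
eef_rot: [[0.173, 0.985, -0.003], [0.985, -0.173, 0.001], [0.0, -0.003, -1.0]]
force: [0.2, -1.1, -1.6]
grip_width: 0.274
finger_force: 59.5
time: 3.75
ee_pos: [0.6359, -0.141, 0.1773]
eef_rot: [[0.148, 0.989, -0.004], [0.989, -0.148, 0.001], [0.0, -0.004, -1.0]]
force: [0.2, -0.6, -1.6]
grip_width: 0.274
finger_force: 59.7
[ 0.635949   -0.14104223  0.17732087] 81.47459388424954 [ 0.23903749 -0.6068456  -1.62764783]
```

View pics/t2.png

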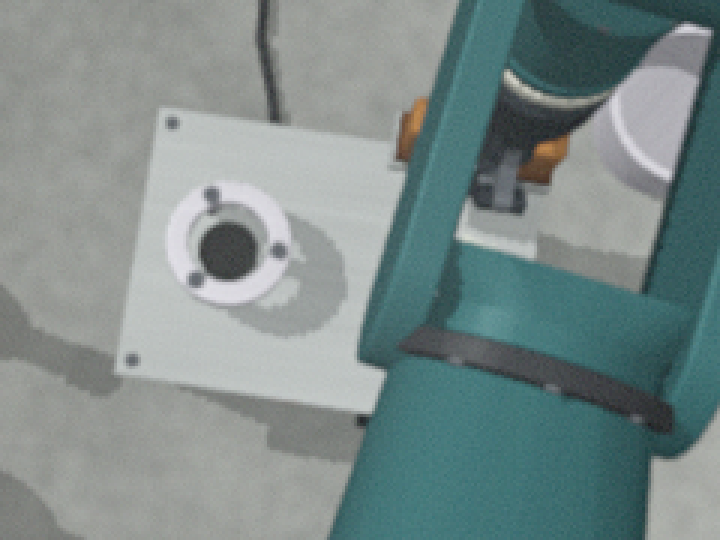

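The top view shows the scraper held above the far edge of the plate, around (490,140) in the crop. The chips are hidden by the arm.

```bash
python3 -m pendant '0 0 0 0 0 -0.6 15;0 0 0 0 0 -0.5 15;0 0 0 0 0 0 15;0 0 0 0 0 0 15'; python3 -m pendant '0 0 0 0 0 -0.05 15;0 0 0 0 0 0 15;0 0 0 0 0 0 15'
```

```text
time: 4.2
ee_pos: [0.6369, -0.1414, 0.1358]
eef_rot: [[0.149, 0.989, -0.0], [0.989, -0.149, -0.0], [-0.0, -0.0, -1.0]]
force: [0.0, -0.1, -1.7]
grip_width: 0.274
finger_force: 59.6
time: 4.5
ee_pos: [0.638, -0.1409, 0.1346]
eef_rot: [[0.147, 0.989, 0.002], [0.989, -0.147, -0.001], [-0.0, 0.002, -1.0]]
force: [-0.5, 0.1, -2.8]
grip_width: 0.271
finger_force: 59.6
```

```bash
python3 -m pendant '0 0 0 0 0 -0.08 15;0 0 0 0 0 0 15;0 0 0 0 0 0 15';python3 -m pendant '0 0 0 0 0 -0.05 15;0 0 0 0 0 0 15;0 0 0 0 0 0 15'
```

```text
time: 4.8
ee_pos: [0.6374, -0.1406, 0.1298]
eef_rot: [[0.147, 0.989, -0.001], [0.989, -0.147, 0.0], [0.0, -0.001, -1.0]]
force: [0.3, 0.1, -2.3]
grip_width: 0.275
finger_force: 59.6
time: 5.1
ee_pos: [0.6375, -0.1407, 0.1279]
eef_rot: [[0.147, 0.989, -0.0], [0.989, -0.147, 0.0], [0.0, -0.0, -1.0]]
force: [-0.0, -0.2, -2.1]
grip_width: 0.271
finger_force: 59.6
```

```bash
python3 -m pendant '0 0 0 -0.22 0.033 0 15;0 0 0 -0.22 0.033 0 15;0 0 0 -0.22 0.033 0 15;0 0 0 -0.22 0.033 0 15;0 0 0 -0.22 0.033 0 15;0 0 0 -0.22 0.033 0 15;0 0 0 -0.22 0.033 0 15;0 0 0 -0.22 0.033 0 15;0 0 0 -0.22 0.033 0 15;0 0 0 -0.22 0.033 0 15'
python3 -m pendant '0 0 0 -0.22 0.033 0 15;0 0 0 -0.22 0.033 0 15;0 0 0 -0.22 0.033 0 15;0 0 0 -0.22 0.033 0 15;0 0 0 -0.22 0.033 0 15;0 0 0 -0.22 0.033 0 15;0 0 0 -0.22 0.033 0 15;0 0 0 -0.22 0.033 0 15;0 0 0 -0.22 0.033 0 15;0 0 0 -0.22 0.033 0 15'
python3 - <<'E'
from h import *
for n,s in(("top",(slice(150,390),slice(240,560))),("scene",(slice(150,390),slice(180,500)))):
    im=capture(n)[s]
    a=im if n=="top" else np.vstack([a,im])
cv2.imwrite("pics/t3.png",cv2.resize(a,(400,600)))
cv2.imwrite("pics/t3s.png",np.hstack([cv2.resize(a[:240],(400,300)),cv2.resize(a[240:],(400,300))]))
E
```

```text
time: 6.1
ee_pos: [0.5488, -0.1275, 0.1282]
eef_rot: [[0.147, 0.989, 0.0], [0.989, -0.147, -0.0], [-0.0, 0.0, -1.0]]
force: [-0.4, 0.2, -2.3]
grip_width: 0.275
finger_force: 59.7
time: 7.1
ee_pos: [0.4607, -0.1142, 0.1282]
eef_rot: [[0.147, 0.989, 0.0], [0.989, -0.147, -0.0], [-0.0, 0.0, -1.0]]
force: [0.1, 0.2, -1.7]
grip_width: 0.269
finger_force: 59.7
```

View pics/t3s.png

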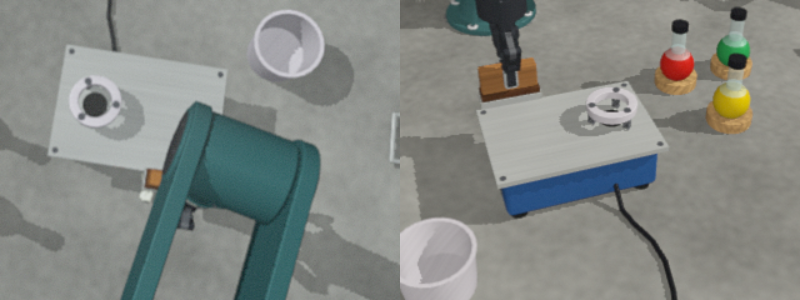

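The plate is clear. One chip shows on the bench in front of the scraper, at about (147,196) in the crop. Setting the scraper back down at its old place.

```bash
python3 -m pendant '0 0 0 0 0 0 15;0 0 0 0 0 0.6 15;0 0 0 0 -0.2 0.7 15;0 0 0 -0.1 -0.7 0 15;0 0 0 -0.1 -0.9 0 15;0 0 0 -0.1 -0.9 0 15;0 0 0 -0.1 -0.9 0 15;0 0 0 -0.1 -0.9 0 15;0 0 0 0 -0.9 0 15;0 0 0 0 -0.1 -0.7 15'
python3 - <<'E'
from h import *
im=capture("top");cv2.imwrite("pics/t4.png",im[150:390,240:560].repeat(2,0).repeat(2,1)); print(observe()["ee_pos"])
E
python3 -m pendant '0 0 0 0 0 -0.8 15;0 0 0 0 0 -0.8 15;0 0 0 0 0 -0.8 15;0 0 0 0 0 -0.3 15;0 0 0 0 0 0 15;0 0 0 0 0 0 15'
```

```text
time: 8.2
ee_pos: [0.4435, -0.3409, 0.1563]
eef_rot: [[0.152, 0.988, 0.008], [0.988, -0.151, -0.01], [-0.008, 0.009, -1.0]]
force: [-0.0, 0.6, -1.9]
grip_width: 0.273
finger_force: 59.8
[ 0.44045367 -0.33663856  0.14780438]
time: 8.85
ee_pos: [0.4424, -0.3348, 0.0455]
eef_rot: [[0.147, 0.989, 0.002], [0.989, -0.147, -0.001], [-0.001, 0.002, -1.0]]
force: [-0.7, -0.4, -1.4]
grip_width: 0.272
finger_force: 59.5
```

View pics/t4.png

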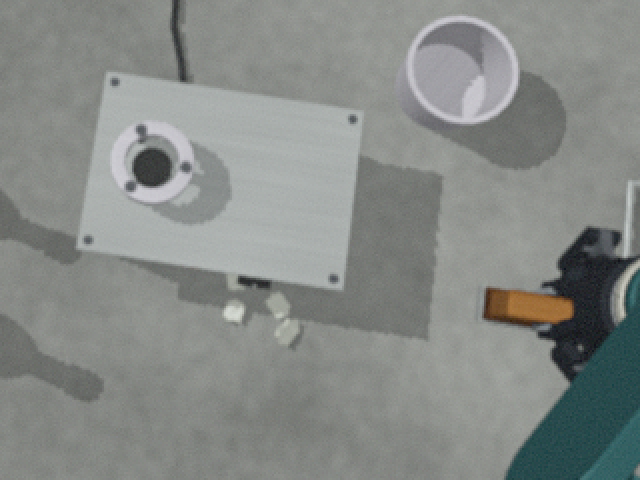

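Three chips lie on the bench at (233,312), (277,305) and (287,332) in the crop. The fourth is at (233,282), close to the panel; I'll check it from close by. Scraper down first.

```bash
python3 -m pendant '0 0 0 0 0 -0.2 15;0 0 0 0 0 -0.1 15;0 0 0 0 0 0 15;0 0 0 0 0 0 15'
python3 -m pendant '0 0 0 0 0 -0.03 15;0 0 0 0 0 0 15;0 0 0 0 0 0 15'
```

```text
time: 9.25
ee_pos: [0.4416, -0.3345, 0.0325]
eef_rot: [[0.147, 0.989, 0.0], [0.989, -0.147, -0.0], [-0.0, 0.0, -1.0]]
force: [0.7, -0.2, -1.8]
grip_width: 0.272
finger_force: 59.7
time: 9.55
ee_pos: [0.4417, -0.3345, 0.0324]
eef_rot: [[0.147, 0.989, 0.001], [0.989, -0.147, -0.001], [-0.001, 0.001, -1.0]]
force: [-2.8, 2.2, 5.2]
grip_width: 0.274
finger_force: 60.5
```

```bash
python3 -m pendant '0 0 0 0 0 0 60;0 0 0 0 0 0 60;0 0 0 0 0 0 60;0 0 0 0 0 0.5 60;0 0 0 0 0 0.8 60;0 0 0 0 0 0.9 60;0 0 0 0 0 0.9 60;0 0 0 -0.1 0.4 0.9 60;0 0 0 -0.2 0.8 0 60;0 0 0 -0.2 0.8 0 60'
python3 -m pendant '0 0 0 -0.1 0.8 0 60;0 0 0 0 0.8 0 60;0 0 0 0 0.6 0 60;0 0 0 0 0 0 60;0 0 0 0 0 0 60'
python3 - <<'E'
from h import *
im=capture("wrist");t=capture("top")
cv2.imwrite("pics/w5.png",np.vstack([im[:340],t[200:410,0:640]])[:,:])
E
```

```text
time: 10.55
ee_pos: [0.422, -0.2544, 0.1926]
eef_rot: [[0.149, 0.989, 0.003], [0.989, -0.149, -0.002], [-0.002, 0.004, -1.0]]
force: [0.8, -0.4, -0.3]
grip_width: 0.598
finger_force: 0.0
time: 11.05
ee_pos: [0.4177, -0.1664, 0.191]
eef_rot: [[0.146, 0.989, 0.0], [0.989, -0.146, -0.001], [-0.001, 0.001, -1.0]]
force: [0.1, -0.4, 0.3]
grip_width: 0.596
finger_force: 0.0
```

View pics/w5.png

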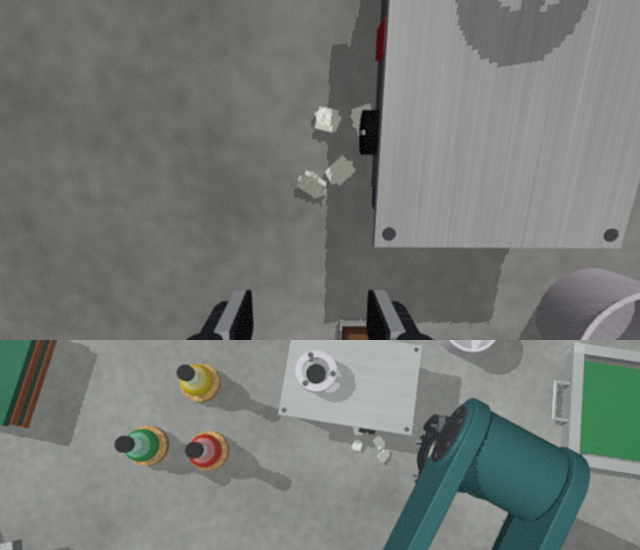

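All four chips lie on the bench in front of the panel, at (326,118), (362,115), (340,170) and (311,184). The scraper stands upright. Moving above the yellow flask.

```bash
python3 -m pendant '0 0 0 0.3 0.8 0.2 60;0 0 0 0.3 0.9 0 60;0 0 0 0.3 0.9 0 60;0 0 0 0.4 0.9 0 60;0 0 0 0.4 0.9 0 60;0 0 0 0.4 0.9 0 60;0 0 0 0.4 0.9 0 60;0 0 0 0.4 0.9 0 60;0 0 0 0.4 0.9 0 60;0 0 0 0.4 0.9 0 60'
python3 -m pendant '0 0 0 0.28 0.9 0 60;0 0 0 0 0.6 0 60;0 0 0 0 0 0 60;0 0 0 0 0 0 60'
python3 - <<'E'
from h import *
m=camera_model("wrist");im=capture("wrist");o=observe();print(o["ee_pos"],o["eef_rot"].round(3).tolist())
hs=cv2.cvtColor(im,cv2.COLOR_BGR2HSV)
X=np.array([[.577,.251,.135],[.577,.251,.046]]);print(proj(m,X))
u,v=proj(m,X)[0].astype(int)
bk=hs[...,2]<60
for c,s,k in blobs(bk,300): print(c,s,onz(m,c,.135))
cv2.imwrite("pics/w6.png",im)
E
```

```text
time: 12.15
ee_pos: [0.5669, 0.19, 0.1984]
eef_rot: [[0.149, 0.989, -0.0], [0.989, -0.149, -0.001], [-0.001, 0.0, -1.0]]
force: [0.6, -0.0, 0.4]
grip_width: 0.6
finger_force: 0.0
time: 12.55
ee_pos: [0.5773, 0.2489, 0.1981]
eef_rot: [[0.148, 0.989, -0.001], [0.989, -0.148, -0.001], [-0.001, -0.001, -1.0]]
force: [0.6, -0.2, 0.1]
grip_width: 0.592
finger_force: 0.0
[0.57724787 0.24836194 0.19839255] [[0.149, 0.989, -0.001], [0.989, -0.149, -0.001], [-0.001, -0.0, -1.0]]
[[308.19567783 257.0912705 ]
 [308.54722442 223.35633453]]
[ 59.16778523 117.52253116] [  25   89   70   57 3129] [[0.45082137 0.35382074 0.135     ]]
[308.56682267 250.49349974] [ 285  225   49   51 1923] [[0.57788098 0.25530527 0.135     ]]
[109.07634731 310.50848303] [  82  286   56   49 2004] [[0.44079938 0.2333188  0.135     ]]
[314.46022755 417.10272702] [    0   290   640   190 60909] [[0.56306042 0.12689321 0.135     ]]
```

View pics/w6.png

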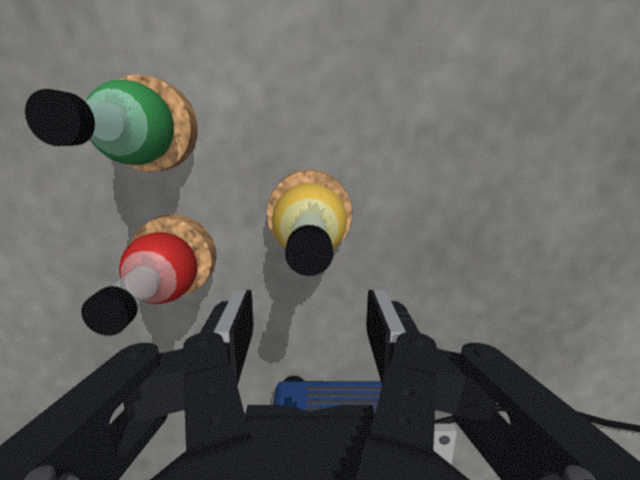

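The wrist view shows the yellow stopper at (309,250), centred between the fingers. Red and green stand clear to the left.

```bash
python3 -m pendant '0 0 0 0 0.11 -0.7 60;0 0 0 0 0 -0.7 60;0 0 0 0 0 -0.7 60;0 0 0 0 0 -0.5 60;0 0 0 0 0 -0.2 60;0 0 0 0 0 0 60;0 0 0 0 0 0 15;0 0 0 0 0 0 15;0 0 0 0 0 0 15;0 0 0 0 0 0 15' 50
python3 -m pendant '0 0 0 0 0 0 15;0 0 0 0 0 0 15;0 0 0 0 0 0 15' 50
python3 -c "
from cell import *;print(observe()['ee_pos'],observe()['moment'])"
```

```text
time: 13.6
ee_pos: [0.5779, 0.2543, 0.0889]
eef_rot: [[0.147, 0.989, 0.004], [0.989, -0.147, 0.001], [0.001, 0.004, -1.0]]
force: [0.2, -0.4, 3.1]
grip_width: 0.341
finger_force: 49.0
time: 13.9
ee_pos: [0.5778, 0.2544, 0.0889]
eef_rot: [[0.147, 0.989, 0.004], [0.989, -0.147, 0.001], [0.001, 0.003, -1.0]]
force: [0.1, -0.7, 5.1]
grip_width: 0.342
finger_force: 49.0
[0.57782517 0.25438813 0.08885333] [-0.05049315 -0.10354392 -0.05650837]
```

```bash
python3 -m pendant '0 0 0 0 0 0 55;0 0 0 0 0 0 55;0 0 0 0 0 -0.1 55;0 0 0 0 0 -0.1 55;0 0 0 0 0 0 55;0 0 0 0 0 0 15;0 0 0 0 0 0 15;0 0 0 0 0 0 15;0 0 0 0 0 0 15;0 0 0 0 0 0 15' 50
python3 - <<'E'
from h import *
print(observe()['ee_pos'],observe()['moment'])
im=capture("scene");w=capture("wrist");cv2.imwrite("pics/g7.png",np.hstack([cv2.resize(im[130:280,380:530],(400,400)),cv2.resize(w[100:460,120:480],(400,400))]))
E
```

```text
time: 14.9
ee_pos: [0.5769, 0.254, 0.0789]
eef_rot: [[0.147, 0.989, 0.001], [0.989, -0.147, -0.0], [0.0, 0.001, -1.0]]
force: [0.7, 0.1, -1.2]
grip_width: 0.302
finger_force: 44.8
[0.57690976 0.25403054 0.0788861 ] [ 0.02416104 -0.32381904 -0.00842443]
```

View pics/g7.png

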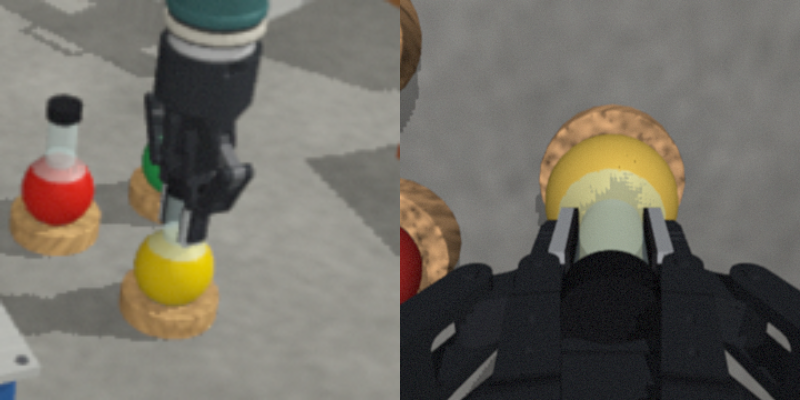

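The fingers now hold the neck (width 26 mm) and the flask is upright. Lifting, then going over the cradle.

```bash
python3 -m pendant '0 0 0 0 0 0 15;0 0 0 0 0 0.3 15;0 0 0 0 0 0.7 15;0 0 0 0 0 0.8 15;0 0 0 0 0 0.8 15;0 0 0 0 0 0.8 15;0 0 0 0 -0.4 0.5 15;0 0 0 0 -0.7 0 15;0 0 0 0 -0.8 0 15;0 0 0 0 -0.8 0 15' 80
python3 -m pendant '0 0 0 0 -0.8 0 15;0 0 0 0 -0.8 0 15;0 0 0 0 -0.8 0 15;0 0 0 0 -0.7 0 15;0 0 0 0.1 -0.4 0 15;0 0 0 0 0 0 15;0 0 0 0 0 0 15;0 0 0 0 0 0 15'
python3 - <<'E'
from h import *
o=observe();print(o['ee_pos'],o['force'],o["moment"])
t=capture("top");s=capture("scene");w=capture("wrist")
cv2.imwrite("pics/g8.png",np.hstack([cv2.resize(s[150:300,290:440],(400,400)),cv2.resize(w,(400,400))]))
E
```

```text
time: 16.0
ee_pos: [0.576, 0.1454, 0.2358]
eef_rot: [[0.146, 0.989, -0.0], [0.989, -0.146, 0.0], [0.0, -0.0, -1.0]]
force: [0.3, -0.5, -2.3]
grip_width: 0.298
finger_force: 71.5
time: 16.8
ee_pos: [0.5806, 0.0074, 0.2349]
eef_rot: [[0.146, 0.989, -0.0], [0.989, -0.146, 0.001], [0.001, -0.0, -1.0]]
force: [0.2, -0.3, -2.7]
grip_width: 0.298
finger_force: 72.0
[0.58064949 0.00743913 0.23493505] [ 0.17350844 -0.28385005 -2.68439697] [-0.02988514  0.03558979  0.04212413]
```

View pics/g8.png

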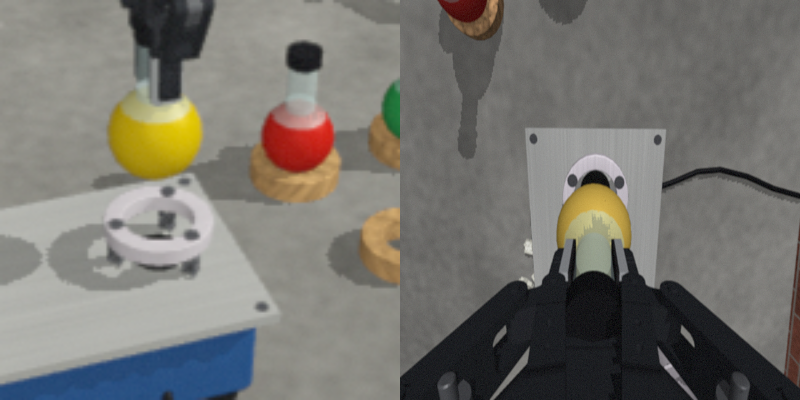

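Both views show the flask upright and centred over the ring. Lowering it.

```bash
python3 -m pendant '0 0 0 0 0 -0.4 15;0 0 0 0 0 -0.4 15;0 0 0 0 0 -0.3 15;0 0 0 0 0 0 15;0 0 0 0 0 0 15;0 0 0 0 0 0 15'
python3 -m pendant '0 0 0 0 0 -0.07 15;0 0 0 0 0 -0.07 15;0 0 0 0 0 0 15;0 0 0 0 0 0 15;0 0 0 0 0 0 15'
```

```text
time: 17.55
ee_pos: [0.5813, 0.0061, 0.1921]
eef_rot: [[0.147, 0.989, 0.002], [0.989, -0.147, -0.0], [0.0, 0.002, -1.0]]
force: [0.1, -0.5, -1.8]
grip_width: 0.295
finger_force: 72.1
time: 18.05
ee_pos: [0.5813, 0.0063, 0.1861]
eef_rot: [[0.147, 0.989, 0.002], [0.989, -0.147, 0.0], [0.001, 0.002, -1.0]]
force: [1.0, 2.8, 0.7]
grip_width: 0.3
finger_force: 72.3
```

```bash
python3 -m pendant '0 0 0 0.01 0.03 -0.05 15;0 0 0 0 0 -0.05 15;0 0 0 0 0 0 15;0 0 0 0 0 0 15'
python3 -m pendant '0 0 0 0 0 -0.05 15;0 0 0 0 0 -0.05 15;0 0 0 0 0 0 15;0 0 0 0 0 0 15'
```

```text
time: 18.45
ee_pos: [0.5818, 0.0078, 0.182]
eef_rot: [[0.147, 0.989, 0.002], [0.989, -0.147, 0.001], [0.001, 0.002, -1.0]]
force: [3.2, 3.2, 3.5]
grip_width: 0.295
finger_force: 72.5
time: 18.85
ee_pos: [0.5818, 0.0077, 0.178]
eef_rot: [[0.147, 0.989, 0.002], [0.989, -0.147, 0.001], [0.001, 0.002, -1.0]]
force: [3.0, 4.9, 5.8]
grip_width: 0.299
finger_force: 72.6
```

```bash
python3 -m pendant '0 0 0 0.03 0.04 -0.05 15;0 0 0 0 0 -0.05 15;0 0 0 0 0 0 15;0 0 0 0 0 0 15'
python3 -m pendant '0 0 0 0 0 -0.05 15;0 0 0 0 0 -0.05 15;0 0 0 0 0 0 15;0 0 0 0 0 0 15'
```

```text
time: 19.25
ee_pos: [0.5827, 0.0091, 0.1742]
eef_rot: [[0.147, 0.989, 0.002], [0.989, -0.147, 0.0], [0.001, 0.002, -1.0]]
force: [1.4, 3.7, 6.5]
grip_width: 0.299
finger_force: 72.7
time: 19.65
ee_pos: [0.5827, 0.0091, 0.1708]
eef_rot: [[0.147, 0.989, 0.002], [0.989, -0.147, 0.0], [0.001, 0.002, -1.0]]
force: [1.1, 4.6, 8.3]
grip_width: 0.302
finger_force: 72.7
```

```bash
python3 -m pendant '0 0 0 0 0.03 -0.04 15;0 0 0 0 0 0 15;0 0 0 0 0 0 15;0 0 0 0 0 0 15'
python3 -m pendant '0 0 0 0 0 -0.04 15;0 0 0 0 0 0 15;0 0 0 0 0 0 15;0 0 0 0 0 0 15'
```

```text
time: 20.05
ee_pos: [0.5828, 0.0096, 0.1699]
eef_rot: [[0.148, 0.989, 0.003], [0.989, -0.148, -0.001], [-0.001, 0.003, -1.0]]
force: [1.5, 2.2, 10.1]
grip_width: 0.298
finger_force: 73.1
time: 20.45
ee_pos: [0.5829, 0.0096, 0.1697]
eef_rot: [[0.148, 0.989, 0.004], [0.989, -0.148, -0.001], [-0.001, 0.004, -1.0]]
force: [-0.8, 3.0, 14.4]
grip_width: 0.297
finger_force: 73.3
```

```bash
python3 -m pendant '0 0 0 0 0 -0.03 15;0 0 0 0 0 0 15;0 0 0 0 0 0 15;0 0 0 0 0 0 15;0 0 0 0 0 0 15;0 0 0 0 0 0 15;0 0 0 0 0 0 15;0 0 0 0 0 0 15;0 0 0 0 0 0 15;0 0 0 0 0 0 15'
python3 - <<'E'
from h import *
s=capture("scene");t=capture("top");cv2.imwrite("pics/g9.png",np.hstack([cv2.resize(s[150:300,290:440],(400,400)),cv2.resize(t[180:340,330:530],(400,400))]))
E
```

```text
time: 21.45
ee_pos: [0.5829, 0.0096, 0.1697]
eef_rot: [[0.148, 0.989, 0.005], [0.989, -0.148, -0.001], [-0.001, 0.005, -1.0]]
force: [-2.7, 2.4, 17.7]
grip_width: 0.298
finger_force: 73.2
```

View pics/g9.png

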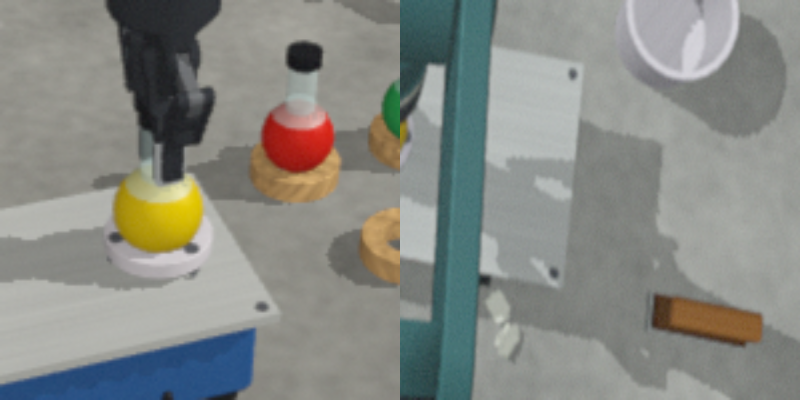

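The flask sits upright in the ring and the cradle is down on its stop, with about 18 N pushing. The scraper stands on the bench, and the bright patch on the plate is only a gap in the shadow. Handing in.

```bash
python3 -c "
from cell import *;print(finish_job())"
```

```text
the job is handed in; nothing more can be done
None
```

The job is handed in at about 21.5 s of the 67 s (no verdict came back): the four chips are off the plate, the scraper stands on the bench, and the yellow flask is gripped upright in the cradle and held down on its stop with about 18 N.

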